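# Dip the vacuum pump's oil gauge rod and hold it level for reading

### The job

Check the oil of the vacuum pump: draw the gauge rod straight out of its parking sleeve, push it gently down the pump's slanting guide tube until its collar stops on the tube's mouth, and draw it out again. Then finish holding the rod in the gripper, still and level, with its tip a few centimetres above the open mouth of the glass jar behind the guide tube, where it can be read and drips fall into the jar; do not put it down or let go. Keep the wiped blade off the bench top, and leave the jar and everything else where it stands.

Things in the scene. Friction and masses are not known exactly. Their poses are not given: they have to be found in the camera images.
- gauge_rod: Gauge rod (dipstick), loose, 80 g, balance point 50 mm ahead of its origin. Origin: middle of its black handle, 70 mm long (x), 15 mm wide (y, flat sides), 26 mm tall (z), x to the tip. Ahead: thin neck, steel collar 24 mm across and 6 mm thick, round blade 8 mm across and 110 mm long. It starts level, z up, origin 85 mm above the bench, blade in the rest's sleeve.
- rod_collar (a point): Centre of the collar's front face, the face that stops on the guide tube: 55 mm ahead of the handle's middle; axes as the rod's.
- rod_tip (a point): The very tip of the blade: 165 mm ahead of the handle's middle, 110 mm ahead of the collar face; axes as the rod's.
- pump: Grey vacuum pump, fixed, 250 mm long (y), 124 mm deep (x), 145 mm tall (steel inlet flange on top: 174 mm): box-shaped oil casing at its +y end, round motor at its -y end. Origin at the bench under its middle, z up. The steel guide tube rises from the +y end face, leaning away from the casing.
- tube_mouth (a point): Centre of the guide tube's mouth, 128 mm above the bench, 0.210 m along the pump's +y from its origin. z points out along the tube's axis, 40 degrees above the horizontal (towards the pump's +y). Bore 12 mm wide (2 mm free round the blade), flaring to 18 mm at the mouth; rim 24 mm across; tube 122 mm long, so the collar stops before the tip meets anything.
- rod_rest: The rod's parking rest, fixed: grey base plate 164 x 56 x 8 mm, on it an aluminium upright sleeve block 23 mm wide and 99 mm high and, before it, a low saddle (24 to 36 mm ahead of the origin; floor 72 mm, side lips 79 mm high, 34 mm apart) under the front of the handle. Origin at the bench under the middle of the parked handle, x along the parked rod to its tip, z up.
- sleeve_mouth (a point): Centre of the sleeve's open mouth, 87.5 mm above the bench; axes as the rest's. The sleeve runs 108 mm from here along +x, roofed, with a square bore 13 mm wide. The blade lies on its floor: 5 mm free above, 2.5 mm each side. The collar stands 5 mm outside, so the rod comes out only by a straight pull of about 110 mm along the rest's -x.
- waste_jar: Open glass jar behind the guide tube, loose, 68 mm in diameter, 85 mm high, mouth 58 mm wide (a smaller beaker stands far to the left). Origin at the centre of its underside, z up.
- beaker_50: Small glass beaker, a bystander, loose, 45 mm in diameter, 58 mm high. Origin at the centre of its underside.
- lab_timer: Flat timer, a bystander, loose, 70 x 62 x 18 mm, lying before the fixed instrument rack on the left (front handles at world x 0.45, right side at y -0.12, 185 mm tall, with a meter on it up to 0.32 m above the bench): carry nothing low across the rack. Origin at the centre of its underside.
- hex_driver_1: Small screwdriver, a bystander, loose, lying, 136 mm long. Origin at its middle.
- marker_black: Marker pen lying between rest and pump, a bystander, loose, 132 mm long, 13 mm thick. Origin at its middle, on the bench.

How it is judged:
On the way, in this order (a step that is already met when the one before it is completed fails the run):
1. the rod has been drawn out of its sleeve (x of rod_tip in the frame of sleeve_mouth below -0.002 m), for 0.1 s.
2. the rod is in the guide tube with its collar stopped on the mouth (z of rod_collar in the frame of tube_mouth below 0.003 m and distance between rod_collar and tube_mouth below 0.008 m and angle between the x axis of gauge_rod and the z axis of tube_mouth, either way round below 0.1 rad), for 0.2 s.
3. the rod has been drawn out of the guide tube again (z of rod_tip in the frame of tube_mouth above 0.003 m), for 0.1 s.
At the end, for the whole second after the job is handed in: The rod is held by the gripper alone, still, level within about 8 degrees (0.15 rad), its tip within 28 mm (seen from above) of the jar's axis and 7 to 100 mm above the jar's rim, touching neither jar, pump nor rest; the jar stands upright (contact force between gauge_rod and the fingers above 1 N and angle between gauge_rod's own x axis and vertical between 1.4208 and 1.7208 rad and horizontal distance between rod_tip and waste_jar below 0.028 m and z of rod_tip in the frame of waste_jar between 0.092 and 0.185 m and contact force between gauge_rod and waste_jar below 0.1 N and contact force between gauge_rod and pump below 0.1 N and contact force between gauge_rod and rod_rest below 0.1 N and angle between waste_jar's own z axis and vertical below 0.1 rad and linear speed of gauge_rod below 0.02 m/s); the arm keeps its last pose, push and grip.
It fails at once if the wiped blade touches the bench top (height (world z) of rod_tip below 0.006 m).
It fails at once if the jar is pushed more than 15 mm (distance of waste_jar from where it was at the start of the episode above 0.015 m).
It fails at once if a bystander is pushed more than 20 mm (distance of any of beaker_50, lab_timer, hex_driver_1, marker_black from where it was at the start of the episode above 0.02 m).
It fails at once if the rod is rammed into the pump (contact force between gauge_rod and pump above 60 N).
It also fails if it takes over 72 s, if anything falls off the work surface, if the arm or the gripper's body presses on something with over 40 N, if the wrist force passes 120 N, or if a joint passes its speed limit or range.

### The arm

A 6-joint arm with a two-finger parallel gripper is mounted at the origin on a cart in front of the work surface, level with it; the furniture and walls round the work are solid. World frame = base frame: x ahead of the robot, y to its left, z up, the work surface at z = 0. Lengths are in m, angles in rad, forces in N, time in s.
With the tool pointing down it reaches from about 0.35 to 0.85 m from the base axis. Payload 8.1 kg.
Tool frame: the origin (TCP) lies at the very end of the fingers, on their centre line; the grasp point (between the pads) lies 19 mm behind it; z points along the fingers, y is the line along which they close (so a half turn about z gives the same grasp; the last joint's range is limited). The gripper opens to 93 mm and grips with 3 to 60 N. Pads are 15 mm wide; open, the fingers measure 128 mm over their backs; the gripper's body (75 mm by 188 mm) begins 65 mm behind the grasp point.
Start: joints at [1.099, 0.13, 1.488, -0, 1.523, -0.085], TCP at [0.226, 0.556, 0.179] pointing down, gripper open.
Joint ranges: [-2.96, 2.96], [-0.89, 2.26], [0.02, 2.5], [-1.34, 4.48], [0, 2.73], [-2.66, 2.66]. Speed limits (rad/s): [2.39, 2.39, 2.79, 3.14, 3.14, 3.14].

### API

Orientations are given as a rotation vector (axis times angle).
In Python, from plant import robot gives the robot as it stands. The module is installed in compiled form; this text tells all that it offers.
- The arm moves only by the tool play_rows, never from a script. Its argument "increments" is text: rows parted by semicolons, each of 5 numbers parted by spaces: the shift along the tool's x, y, z in mm, then the turn about the tool's z in degrees, then the closure, from -1 (fully open) to 1 (shut). In form: dx dy dz yaw claw; .... A call has 1 to 20 rows; each row is the pose to reach, as a shift and turn from the pose commanded when the call began, along the tool's axes at that moment; what a row does not reach only later rows make up. A row lasts 1/10 s, in which the tool goes at most 50 mm and 8.59 degrees, less where a joint would pass 70% of its speed; a pose out of reach is approached as far as the arm can. A call with a gripper value outside its range is refused whole. The fingers move at their own pace and stop on an object; "force" is the grip in N (left out, the last holds). Time passes only in rows, so rows that repeat a pose let the fingers close. It gives the time, the measured TCP pose, the force, the opening and the grip force at its end, in the units of the state.
- robot.read_state(): the state, without advancing time (a new reading comes with each control period).
- robot.read_camera(name): name is "scene" or "top" or "wrist"; returns the picture (400x640x3 uint8, blue, green, red); there is no depth.
- robot.calibration(name): a dict with "vertical_fov" (degrees; the focal length in pixels is half the picture's height over the tangent of half this angle, whatever the lens; pixels are square), "cx", "cy" (the principal point, pixels), "D" ([k1, k2, p1, p2, k3] as OpenCV has them; the pictures are not rectified), "rvec" (rotation vector, rad) and "tvec" (3), from world to camera coordinates, as OpenCV has them. Camera axes: x right, y down, z forward; pixel columns grow to the right and rows downward; lengths in m; the calibration is good to about 2 mm. A picture is of the moment at which its call begins: read the wrist's pose just before it. calibration takes no time and is no camera call; for the wrist camera it gives the pose at the moment of the call.
- robot.close_job(): hands the job in; it is judged then, once.
Trained networks look in the newest picture that a camera, given by its name, has taken for a name from the list of things; names that differ only in an ending like _2 or _b are one class to them, and where a whole thing is asked for, a point or a joint stands for the part that bears it (a point fixed in the world has none). Each returns a list of dicts, best first, with "conf" (0 to 1); they miss things now and then, are a little off and sometimes report something else, mostly with a low value. They report only what shows in the picture. A call takes as long as a camera call.
- robot.recognise(camera, query): "centre" ([x, y, z] in m, in world coordinates, good to about 4 mm: the middle of the surface that is visible of it).
- robot.regions_of(camera, query): "pixels" (400x640 bool, what is visible of it).
- robot.landmark_of(camera, query): "centre" ([x, y, z] in m, in world coordinates, good to about 4 mm: a listed point, or the origin of a listed thing).
The state is a dict: "t": time; "q": joint angles; "dq": joint speeds; "joint_torque": joint torques, N m; "tool_pos": TCP position; "orientation": TCP orientation; "force": force on the tool from outside, world axes, zero at the start; "wrist_torque": the same for the moment, N m; "opening": finger opening in m; "gripper_force": force on a finger pad.
Only numpy, scipy, OpenCV 4.12 (cv2) and the standard library are available. Lean on these libraries where they do the work, as an engineer would, in place of code of your own. Each camera call takes 0.05 s, during which the arm holds its last target. There are 200 camera calls.

## Working session

There is one attempt and no reset: what is moved stays moved. The work goes in short steps, Python scripts to look and compute and a tool call to move; the robot and the scene stay as the last step left them, time stands still between calls to the robot, and variables do not carry over. Pictures are saved under pics/ and viewed, at most 10 in all, crops included, and the job is handed in when it is done.

Besides the shell and the picture viewer there is one more tool, called after "Request:" in YAML: its name, and indented under it one key for each argument. play_rows: Moves the arm, as the interface text tells. Its arguments: {"type":"object","properties":{"increments":{"type":"string"},"force":{"type":"number"}},"required":["increments"]}

```bash
mkdir -p pics; cat > h.py <<'E'
from plant import robot
import cv2, numpy as np
def cal(n):
    c=robot.calibration(n); f=200/np.tan(np.radians(c["vertical_fov"])/2)
    return np.array([[f,0,c["cx"]],[0,f,c["cy"]],[0,0,1.]]),np.array(c["D"]),np.array(c["rvec"]),np.array(c["tvec"])
def proj(n,P):
    K,D,r,t=cal(n); return cv2.projectPoints(np.float64(P).reshape(-1,1,3),r,t,K,D)[0].reshape(-1,2)
def atz(n,uv,z):
    K,D,r,t=cal(n); R=cv2.Rodrigues(r)[0]
    u=cv2.undistortPoints(np.float64(uv).reshape(-1,1,2),K,D).reshape(-1,2)
    d=np.c_[u,np.ones(len(u))]@R; o=-R.T@t.ravel()
    return o+d*((z-o[2])/d[:,2])[:,None]
E
python3 - <<'E'
from h import *
s=robot.read_state(); print(s['tool_pos'],s['orientation'],s['opening'])
im=[]
for n in("scene","top"):
    im.append(robot.read_camera(n)); cv2.imwrite(f"pics/{n}0.png",im[-1])
for n in("scene","top"):
  for q in("gauge_rod","rod_tip","rod_collar","tube_mouth","sleeve_mouth","rod_rest","pump","waste_jar","marker_black","hex_driver_1","lab_timer","beaker_50"):
    try: print(n,q,[(np.round(d["centre"],3).tolist(),round(d["conf"],2)) for d in robot.landmark_of(n,q)[:2]])
    except Exception as e: print(n,q,e)
E
```

```text
[0.22603883 0.5551089  0.17759118] [-6.03716431e-01 -3.08253442e+00  2.77597767e-03] 0.092958804031382
scene gauge_rod [([0.561, -0.246, -0.0], 0.72), ([0.564, -0.242, 0.082], 0.65)]
scene rod_tip []
scene rod_collar [([0.622, -0.244, 0.09], 0.7)]
scene tube_mouth [([0.472, -0.6, 0.003], 0.64), ([0.476, -0.389, 0.131], 0.53)]
scene sleeve_mouth [([0.628, -0.242, 0.088], 0.86)]
scene rod_rest [([0.562, -0.247, 0.0], 0.98)]
scene pump []
scene waste_jar [([0.648, -0.403, -0.002], 0.97)]
scene marker_black [([0.407, -0.291, -0.002], 0.75)]
scene hex_driver_1 [([0.414, -0.093, -0.003], 0.55)]
scene lab_timer [([0.425, 0.018, -0.001], 0.88), ([0.624, -0.244, 0.088], 0.61)]
scene beaker_50 []
top gauge_rod [([0.567, -0.24, 0.082], 0.56)]
top rod_tip []
top rod_collar [([0.623, -0.242, 0.089], 0.45), ([0.627, -0.244, 0.082], 0.3)]
top tube_mouth [([0.478, -0.388, 0.128], 0.52), ([0.568, -0.238, 0.08], 0.41)]
top sleeve_mouth [([0.629, -0.244, 0.084], 0.78)]
top rod_rest [([0.568, -0.242, -0.001], 0.74), ([0.407, -0.294, 0.0], 0.28)]
top pump [([0.473, -0.599, 0.005], 0.88)]
top waste_jar [([0.648, -0.4, 0.002], 0.84)]
top marker_black [([0.625, -0.242, 0.084], 0.68), ([0.621, -0.242, 0.088], 0.51)]
top hex_driver_1 [([0.408, -0.089, 0.004], 0.58)]
top lab_timer [([0.432, 0.019, 0.0], 0.69)]
top beaker_50 [([0.423, 0.333, 0.002], 0.49)]
```

View pics/scene0.png

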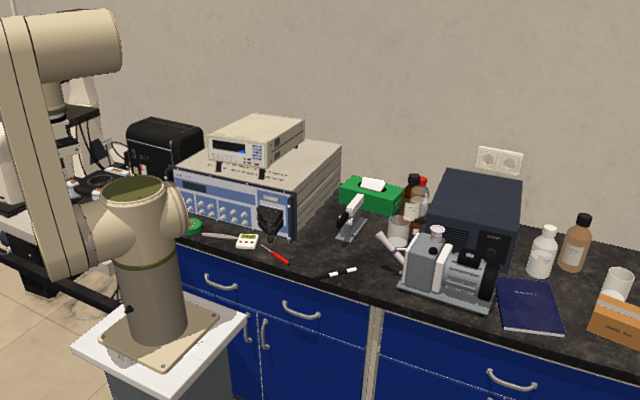

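View pics/top0.png

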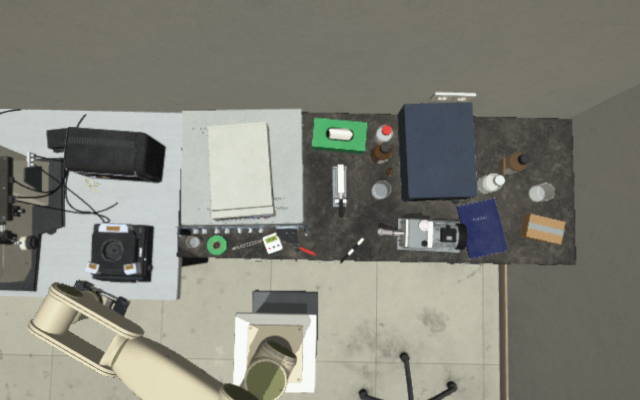

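Request:
play_rows:
  increments: "0 0 -120 0 -1;0 0 -240 0 -1;0 0 -240 0 -1;0 0 -240 0 -1;0 0 -240 0 -1;-500 -650 -240 -22 -1;-500 -650 -240 -22 -1;-500 -650 -240 -22 -1;-500 -650 -240 -22 -1;-500 -650 -240 -22 -1;-500 -650 -240 -22 -1;-500 -650 -240 -22 -1;-500 -650 -240 -22 -1;-500 -650 -240 -22 -1;-500 -650 -240 -22 -1;-500 -650 -240 -22 -1;-500 -650 -240 -22 -1;-500 -650 -240 -22 -1;-500 -650 -240 -22 -1;-500 -650 -240 -22 -1"

```text
t: 3.3
tool_pos: [0.4256, -0.1697, 0.419]
orientation: [0.005, 3.141, -0.001]
force: [-0.3, 0.9, 0.3]
opening: 0.093
gripper_force: 0.0
```

Request:
play_rows:
  increments: "-60 -75 40 0 -1;-60 -75 120 0 -1;-60 -75 120 0 -1;-60 -75 120 0 -1;-60 -75 120 0 -1;-60 -75 120 0 -1"

```text
t: 3.9
tool_pos: [0.4857, -0.2422, 0.3013]
orientation: [0.004, 3.139, -0.002]
force: [0.1, -0.1, 0.2]
opening: 0.0928
gripper_force: 0.0
```

```bash
python3 - <<'E'
from h import *
s=robot.read_state(); print(s['tool_pos'],s['orientation'],s['force'])
n="wrist"
cv2.imwrite("pics/w1.png",robot.read_camera(n))
K,D,r,t=cal(n);R=cv2.Rodrigues(r)[0];print("cam",-R.T@t.ravel(),R[2])
for q in("gauge_rod","rod_collar","tube_mouth","sleeve_mouth","rod_rest","waste_jar","marker_black"):
    print(q,[(np.round(d["centre"],3).tolist(),round(d["conf"],2)) for d in robot.landmark_of(n,q)[:2]])
for q,z in(("gauge_rod",.098),):
  for d in robot.regions_of(n,q)[:1]:
    m=d["pixels"]; ys,xs=np.nonzero(m); P=atz(n,np.c_[xs,ys].astype(float),z)[:,:2]
    c=P.mean(0); w,v=np.linalg.eigh(np.cov(P.T)); print(q,d["conf"],m.sum(),c,v[:,1],np.sqrt(w)*np.sqrt(12),P.min(0),P.max(0))
E
```

```text
[ 0.48568708 -0.24220478  0.30129433] [ 3.81889717e-03  3.13937494e+00 -1.94077843e-03] [ 0.11886559 -0.06110847  0.24023083]
cam [ 0.40828916 -0.24207427  0.50908776] [ 0.28280286 -0.00360476 -0.95917128]
gauge_rod [([0.571, -0.244, 0.085], 0.71)]
rod_collar [([0.625, -0.24, 0.084], 0.9)]
tube_mouth [([0.477, -0.39, 0.128], 0.89)]
sleeve_mouth [([0.624, -0.242, 0.085], 0.85)]
rod_rest [([0.563, -0.248, 0.005], 0.93)]
waste_jar [([0.648, -0.4, -0.002], 0.83)]
marker_black [([0.408, -0.295, -0.004], 0.89)]
gauge_rod 0.56 643 [ 0.57799357 -0.24445137] [-0.99930566 -0.03725847] [0.0161582  0.09414788] [ 0.5285564  -0.25341916] [ 0.62429761 -0.23243879]
```

View pics/w1.png

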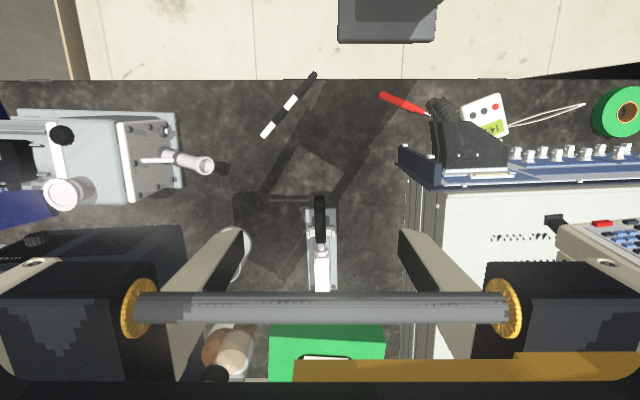

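```bash
python3 - <<'E'
from h import *
im=cv2.imread("pics/w1.png"); c=im[190:295,285:355]
cv2.imwrite("pics/w1c.png",cv2.resize(c,None,fx=5.5,fy=5.5,interpolation=cv2.INTER_CUBIC))
for q,z in(("gauge_rod",.098),("rod_rest",.05)):
  d=robot.regions_of("wrist",q)[0]; m=d["pixels"]
  for y in range(194,292,6):
    x=np.nonzero(m[y])[0]
    if len(x): print(q,y,x.min(),x.max(),len(x),np.round(atz("wrist",[[(x.min()+x.max())/2,y]],z)[0],4))
E
```

```text
gauge_rod 200 315 323 9 [ 0.5343 -0.2455  0.098 ]
gauge_rod 206 315 323 9 [ 0.5432 -0.2456  0.098 ]
gauge_rod 212 314 324 11 [ 0.5523 -0.2456  0.098 ]
gauge_rod 218 314 325 12 [ 0.5615 -0.2449  0.098 ]
gauge_rod 224 315 325 11 [ 0.5708 -0.2442  0.098 ]
gauge_rod 230 315 325 11 [ 0.5802 -0.2443  0.098 ]
gauge_rod 236 316 325 10 [ 0.5897 -0.2436  0.098 ]
gauge_rod 242 316 325 10 [ 0.5994 -0.2436  0.098 ]
gauge_rod 248 314 327 14 [ 0.6091 -0.2436  0.098 ]
gauge_rod 254 315 327 13 [ 0.619  -0.2429  0.098 ]
rod_rest 212 306 334 17 [ 0.569  -0.2443  0.05  ]
rod_rest 218 306 335 18 [ 0.5793 -0.2436  0.05  ]
rod_rest 224 306 335 19 [ 0.5897 -0.2436  0.05  ]
rod_rest 230 306 336 20 [ 0.6002 -0.2428  0.05  ]
rod_rest 236 306 336 20 [ 0.6108 -0.2429  0.05  ]
rod_rest 242 306 336 21 [ 0.6216 -0.2429  0.05  ]
rod_rest 248 307 335 14 [ 0.6325 -0.2429  0.05  ]
rod_rest 254 307 336 18 [ 0.6435 -0.2421  0.05  ]
rod_rest 260 307 336 30 [ 0.6547 -0.2421  0.05  ]
rod_rest 266 308 335 28 [ 0.666  -0.2421  0.05  ]
rod_rest 272 309 336 28 [ 0.6775 -0.2405  0.05  ]
rod_rest 278 308 336 29 [ 0.6891 -0.2413  0.05  ]
rod_rest 284 308 336 29 [ 0.7008 -0.2413  0.05  ]
rod_rest 290 314 329 16 [ 0.7127 -0.2422  0.05  ]
```

View pics/w1c.png

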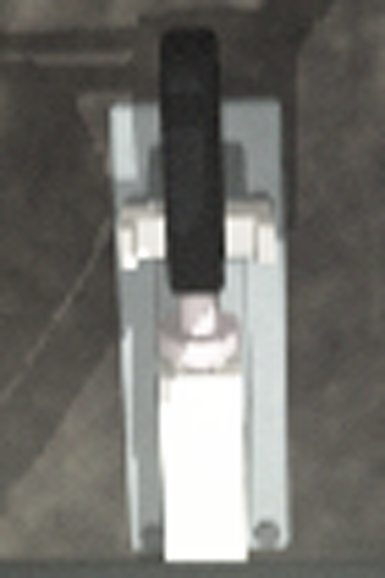

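Request:
play_rows:
  increments: "-85 -2 0 -1.6 -1;-85 -2 40 -1.6 -1;-85 -2 80 -1.6 -1;-85 -2 120 -1.6 -1;-85 -2 160 -1.6 -1;-85 -2 195 -1.6 -1;-85 -2 220 -1.6 -1;-85 -2 235 -1.6 -1;-85 -2 235 -1.6 -1;-85 -2 235 -1.6 -1"

```text
t: 5.45
tool_pos: [0.5709, -0.2451, 0.0647]
orientation: [-0.039, 3.14, -0.001]
force: [-0.0, 0.2, -0.5]
opening: 0.0929
gripper_force: 0.0
```

```bash
python3 - <<'E'
from h import *
n="wrist"
im=robot.read_camera(n);s=robot.read_state(); print(s['tool_pos'],s['orientation'],s['force'])
cv2.imwrite("pics/w2.png",im)
for q in("gauge_rod","rod_collar","sleeve_mouth","tube_mouth"):
    print(q,[(np.round(d["centre"],3).tolist(),round(d["conf"],2)) for d in robot.landmark_of(n,q)[:2]])
E
```

```text
[ 0.57156251 -0.24542644  0.0656204 ] [-3.94296898e-02  3.13898155e+00 -2.07786727e-03] [ 1.40868044 -0.23708709  0.02272008]
gauge_rod [([0.571, -0.248, 0.088], 0.72)]
rod_collar [([0.627, -0.241, 0.082], 0.68), ([0.48, -0.385, 0.129], 0.68)]
sleeve_mouth []
tube_mouth [([0.474, -0.388, 0.126], 0.76)]
```

View pics/w2.png

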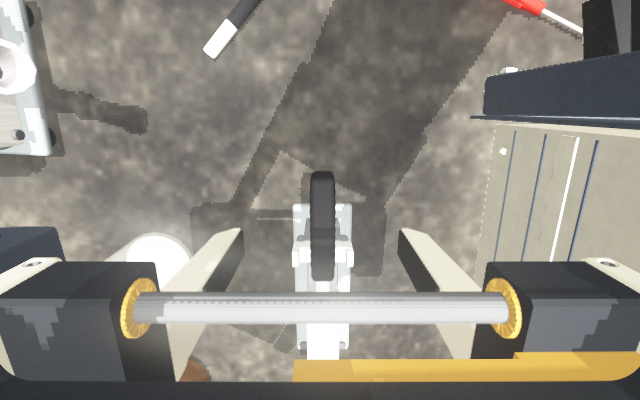

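Request:
play_rows:
  increments: "0 0 0 0 1;0 0 0 0 1;0 0 0 0 1;0 0 0 0 1;0 0 0 0 1;0 0 0 0 1;0 0 0 0 1;0 0 0 0 1;0 0 0 0 1;0 0 0 0 1"
  force: 30

```text
t: 6.7
tool_pos: [0.5704, -0.2448, 0.0636]
orientation: [-0.039, 3.141, -0.0]
force: [0.6, 0.1, -1.3]
opening: 0.0177
gripper_force: 0.0
```

Request:
play_rows:
  increments: "0 0 0 0 1;0 0 0 0 1;0 0 0 0 1;0 0 0 0 1"

```text
t: 7.1
tool_pos: [0.5703, -0.2448, 0.0636]
orientation: [-0.039, 3.141, -0.0]
force: [-0.1, 0.1, 0.3]
opening: 0.0003
gripper_force: 0.0
```

```bash
python3 - <<'E'
from h import *
a=robot.read_camera("wrist");b=robot.read_camera("top");c=robot.read_camera("scene")
s=robot.read_state(); print(s['tool_pos'],s['opening'],s['gripper_force'],s['force'])
for n in("wrist","top","scene"):
  for q in("gauge_rod","rod_collar","rod_rest"): print(n,q,[(np.round(d["centre"],3).tolist(),round(d["conf"],2)) for d in robot.landmark_of(n,q)[:2]])
up=lambda i,f,s:cv2.resize(i,s,interpolation=cv2.INTER_CUBIC)
cv2.imwrite("pics/w3.png",np.vstack([up(a[150:350,160:480],0,(800,300)) if 0 else cv2.resize(a[120:320,160:480],(480,300)),np.hstack([up(b[150:225,310:370],0,(240,300)),up(c[185:260,320:380],0,(240,300))])]))
E
```

```text
[ 0.57037337 -0.24475566  0.06363256] 0.0007007646722658838 0.0 [-0.14356014 -0.12239662 -0.91141505]
wrist gauge_rod [([0.568, -0.244, 0.086], 0.81)]
wrist rod_collar []
wrist rod_rest []
top gauge_rod []
top rod_collar []
top rod_rest []
scene gauge_rod [([0.566, -0.241, 0.083], 0.65), ([0.405, -0.292, -0.005], 0.64)]
scene rod_collar [([0.622, -0.24, 0.087], 0.71)]
scene rod_rest [([0.561, -0.248, 0.0], 0.95)]
```

View pics/w3.png

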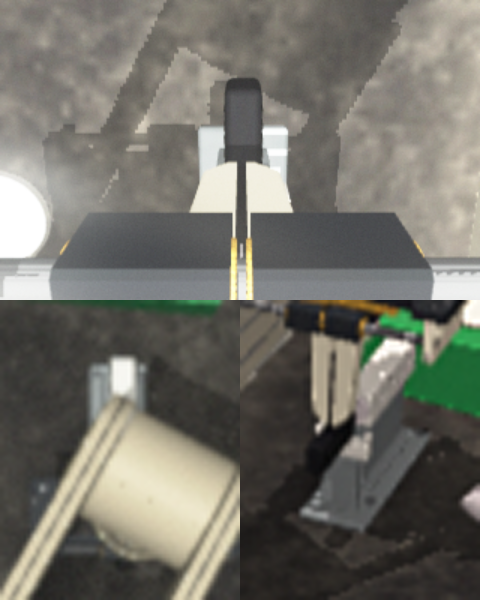

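```bash
python3 - <<'E'
from h import *
x,y,z=.5704,-.2448,.0636
print(proj("scene",[[x,y,z],[x,y,.1],[x,y,.13],[.531,-.245,.085],[.601,-.243,.085],[.531,-.245,.072]]))
c=robot.read_camera("scene")
cv2.imwrite("pics/s4.png",cv2.resize(c[180:250,310:390],(800,560)[0:2] if 0 else (640,560),interpolation=cv2.INTER_CUBIC))
E
```

```text
[[342.54230441 225.71140931]
 [343.01077342 215.62684255]
 [343.40310593 207.13290874]
 [337.7638656  225.68243882]
 [346.1140502  215.30092269]
 [337.61444721 229.32780546]]
```

View pics/s4.png

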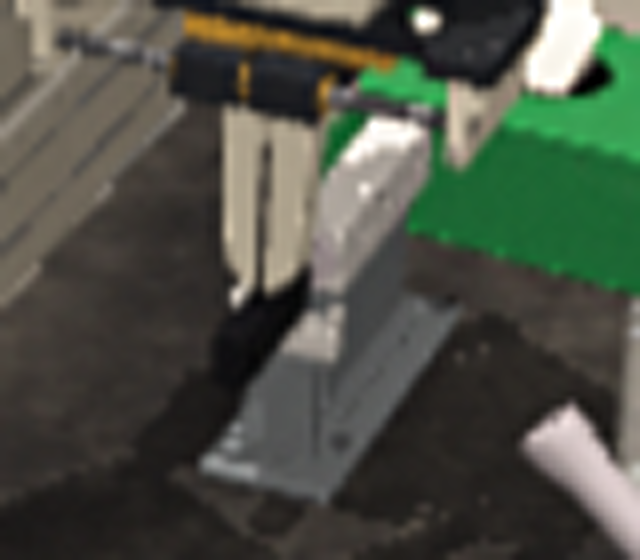

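```bash
python3 - <<'E'
from h import *
x,y,z=.5704,-.2448,.0636
for dz in(0,.019,.036,.06): print(dz,proj("wrist",[[x,y-.0465,z+dz],[x,y+.0465,z+dz],[x,y-.064,z+dz],[x,y,z+dz],[x-.0075,y-.0465,z+dz]]).round().tolist())
print(proj("wrist",[[.531,-.245,.098],[.601,-.243,.098],[.566,-.252,.098],[.566,-.237,.098]]).round())
E
```

```text
0 [[258.0, 216.0], [385.0, 219.0], [234.0, 215.0], [321.0, 217.0], [257.0, 206.0]]
0.019 [[252.0, 225.0], [390.0, 229.0], [226.0, 225.0], [321.0, 227.0], [252.0, 215.0]]
0.036 [[246.0, 236.0], [396.0, 239.0], [218.0, 235.0], [321.0, 238.0], [246.0, 224.0]]
0.06 [[236.0, 254.0], [407.0, 258.0], [203.0, 253.0], [321.0, 256.0], [235.0, 241.0]]
[[323. 175.]
 [323. 280.]
 [310. 230.]
 [334. 230.]]
```

Request:
play_rows:
  increments: "0 0 -5 0 -1;0 0 -5 0 -1;0 0 -5 0 -1;0 0 -5 0 -1;0 0 -5 0 -1;0 0 -5 0 -1;0 0 -5 0 -1;0 0 -5 0 -1;0 0 -5 0 -1;0 0 -5 0 -1;0 0 -5 0 -1;0 0 -5 0 -1;0 0 0 0 -1;0 0 10 0 -1;0 0 20 0 -1;0 0 28 0 -1;0 0 33 0 -1;0 0 33 0 -1"

```text
t: 9.55
tool_pos: [0.5694, -0.2443, 0.0291]
orientation: [0.039, -3.139, -0.002]
force: [0.1, 0.8, -0.0]
opening: 0.0929
gripper_force: 0.0
```

Request:
play_rows:
  increments: "0 0 0 0 1;0 0 0 0 1;0 0 0 0 1;0 0 0 0 1;0 0 0 0 1;0 0 0 0 1;0 0 0 0 1;0 0 0 0 1;0 0 0 0 1;0 0 0 0 1;0 0 0 0 1;0 0 0 0 1;0 0 0 0 1;0 0 0 0 1"
  force: 30

```text
t: 10.95
tool_pos: [0.5704, -0.2448, 0.0307]
orientation: [-0.039, 3.141, -0.0]
force: [0.4, -0.0, -0.2]
opening: 0.0152
gripper_force: 30.0
```

Request:
play_rows:
  increments: "0 0 -2 0 1;5 0 -2 0 1;15 0 -2 0 1;25 0 -2 0 1;35 0 -2 0 1;45 0 -2 0 1;55 0 -2 0 1;65 0 -2 0 1;75 0 -2 0 1;85 0 -2 0 1;95 0 -2 0 1;105 0 -2 0 1;115 0 -2 0 1;125 0 -2 0 1;130 0 -2 0 1;130 0 -2 0 1;130 0 -2 0 1"

```text
t: 12.65
tool_pos: [0.4406, -0.2482, 0.0328]
orientation: [-0.039, 3.141, -0.0]
force: [-0.5, 0.0, -0.7]
opening: 0.0147
gripper_force: 30.0
```

```bash
python3 - <<'E'
from h import *
n="wrist"
a=robot.read_camera(n);b=robot.read_camera("top");c=robot.read_camera("scene")
s=robot.read_state(); print(s['tool_pos'],s['orientation'],s['opening'],s['gripper_force'],s['force'])
for n in("wrist","top","scene"):
  for q in("gauge_rod","rod_collar","rod_tip","sleeve_mouth","tube_mouth"): print(n,q,[(np.round(d["centre"],3).tolist(),round(d["conf"],2)) for d in robot.landmark_of(n,q)[:2]])
cv2.imwrite("pics/w5.png",np.vstack([cv2.resize(a[120:320,160:480],(480,300)),np.hstack([cv2.resize(b[150:225,310:370],(240,300)),cv2.resize(c[185:260,320:380],(240,300))])]))
E
```

```text
[ 0.44073411 -0.24803501  0.03269588] [-3.98580167e-02  3.14115128e+00 -9.19508629e-05] 0.014810851044069939 29.970816671848297 [ 0.35581347  0.70517864 -0.9391396 ]
wrist gauge_rod [([0.444, -0.249, 0.089], 0.55), ([0.41, -0.292, -0.001], 0.54)]
wrist rod_collar []
wrist rod_tip []
wrist sleeve_mouth []
wrist tube_mouth []
top gauge_rod []
top rod_collar []
top rod_tip [([0.605, -0.239, 0.087], 0.62)]
top sleeve_mouth [([0.627, -0.244, 0.085], 0.56)]
top tube_mouth [([0.478, -0.394, 0.129], 0.44)]
scene gauge_rod [([0.433, -0.244, 0.083], 0.5)]
scene rod_collar []
scene rod_tip [([0.606, -0.243, 0.086], 0.69)]
scene sleeve_mouth [([0.627, -0.244, 0.088], 0.88)]
scene tube_mouth [([0.475, -0.389, 0.128], 0.82)]
```

View pics/w5.png

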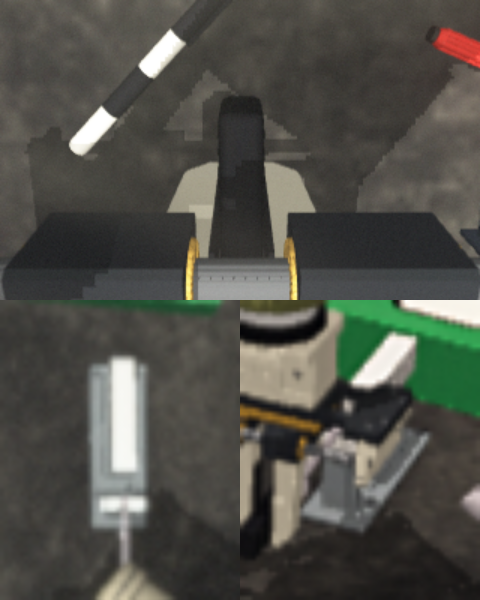

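Request:
play_rows:
  increments: "0 0 -30 0 1;0 0 -73 0 1;0 0 -73 8 1;-5 5 -73 16 1;-10 10 -73 24 1;-15 16 -73 32 1;-20 22 -73 40 1;-25 28 -73 48 1;-30 34 -73 56 1;-35 40 -73 64 1;-40 42 -73 72 1;-40 42 -73 80 1;-40 42 -73 88 1;-40 42 -73 92.3 1;-40 42 -73 92.3 1;-40 42 -73 92.3 1"

```text
t: 15.15
tool_pos: [0.4793, -0.205, 0.1056]
orientation: [2.235, 2.207, 0.0]
force: [0.3, -0.0, -1.3]
opening: 0.0151
gripper_force: 30.0
```

```bash
cat > look.py <<'E'
from h import *
import sys
def look(qs=("gauge_rod","rod_collar","rod_tip","tube_mouth"),cams=("wrist","top","scene")):
  I={n:robot.read_camera(n) for n in cams}
  s=robot.read_state(); print(s['tool_pos'].round(4),s['orientation'].round(3),s['opening'],s['gripper_force'],s['force'].round(1))
  for n in cams:
    for q in qs: print(n,q,[(np.round(d["centre"],3).tolist(),round(d["conf"],2)) for d in robot.landmark_of(n,q)[:2]])
  return I
E
python3 - <<'E'
from look import *
I=look(); a,b,c=I["wrist"],I["top"],I["scene"]
cv2.imwrite("pics/w6.png",np.vstack([a[100:400],np.hstack([cv2.resize(b[175:265,330:450],(320,240)),cv2.resize(c[195:285,340:460],(320,240))])]))
E
```

```text
[ 0.4793 -0.205   0.1056] [2.236 2.206 0.   ] 0.015086552509254683 29.97086852788925 [-0.6 -0.6 -0.7]
wrist gauge_rod [([0.479, -0.206, 0.161], 0.74), ([0.412, -0.092, 0.0], 0.46)]
wrist rod_collar [([0.481, -0.256, 0.156], 0.65)]
wrist rod_tip []
wrist tube_mouth []
top gauge_rod []
top rod_collar [([0.407, -0.092, 0.001], 0.62), ([0.471, -0.597, 0.003], 0.34)]
top rod_tip [([0.481, -0.364, 0.161], 0.43)]
top tube_mouth [([0.48, -0.39, 0.129], 0.69)]
scene gauge_rod [([0.478, -0.202, 0.16], 0.7)]
scene rod_collar [([0.427, 0.331, -0.002], 0.71), ([0.477, -0.256, 0.161], 0.51)]
scene rod_tip []
scene tube_mouth [([0.477, -0.39, 0.128], 0.84)]
```

View pics/w6.png

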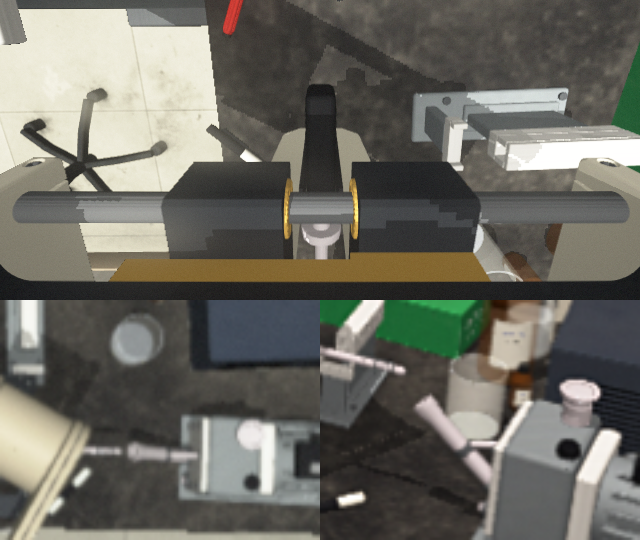

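```bash
python3 - <<'E'
from h import *
im=robot.read_camera("top"); g=im.max(2).astype(int)
for x in range(358,406,2):
    print(x,''.join('%4d'%v for v in g[224:244,x]))
M=np.array([.477,-.3895,.128])
for yaw in(-.05,-.016,.02,.05):
    d=np.array([-np.sin(yaw),np.cos(yaw),0])*np.cos(np.radians(40))+[0,0,np.sin(np.radians(40))]
    print(yaw,proj("top",[M-d*l for l in(0,.03,.06,.09,.105)]).round(1).tolist())
    e=np.array([-np.sin(yaw),np.cos(yaw),0]); print(proj("top",[np.array([.473,-.599,.145])+e*.125+np.array([e[1],-e[0],0])*k for k in(-.06,.06)]).round(1).tolist())
print(proj("top",[[.4793,-.205-.165,.16],[.4793,-.26,.16]]))
E
```

```text
358  174 180 176 160 162 183 201 213 221 223 205 163 130 101  74  64  87 167 227 235
360  135 153 171 186 197 203 206 195 161 113  80  60  61  67  96 169 232 246 237 188
362  149 165 159 135 112 102 161 197 150  72  56  64  64  94 192 242 231 166 102  64
364   63  63  63  58  57  78 162 220 183  87  61  63  58  62  83  96  82  58  53  59
366   51  60  61  59  60  68 122 161 137  78  67  66  65  64  59  60  58  60  59  60
368   48  57  59  60  60  72 133 178 154  83  64  65  66  69  65  64  58  60  56  56
370   49  59  59  62  63  71 130 175 149  73  58  67  71  70  63  67  69  66  67  63
372   48  61  61  61  63  68 117 159 138  73  64  63  65  65  65  71  72  71  71  70
374   48  61  60  60  66  69 123 188 179  85  68  69  69  67  62  69  64  65  66  71
376   57  62  62  64  66  68  74  82  83  70  66  64  65  63  63  62  65  66  70  75
378   47  50  47  54  75 123 163 170 167 145 105  75  70  66  62  66  67  68  69  72
380   37  41  42  56 116 164 181 191 182 161 139 111  79  70  68  70  73  71  73  73
382   39  40  40  51  77 128 168 178 179 173 141  92  73  72  74  76  79  76  71
[... 777 characters left out ...]
6 106 107 108 106 103  96  96 167 198 149 106 102 106 106 104 106 105 103  95
404  108 108 108 108 107 108 107 100 111 128 116 111 111 112 112 112 113 115 116 113
-0.05 [[380.2, 232.1], [385.5, 232.7], [390.8, 233.2], [395.9, 233.8], [398.4, 234.0]]
[[402.8, 248.1], [404.6, 215.8]]
-0.016 [[380.2, 232.1], [385.6, 232.4], [390.8, 232.8], [395.9, 233.2], [398.4, 233.3]]
[[403.3, 249.3], [404.0, 216.9]]
0.02 [[380.2, 232.1], [385.6, 232.2], [390.8, 232.4], [395.9, 232.5], [398.4, 232.6]]
[[403.8, 250.5], [403.4, 218.1]]
0.05 [[380.2, 232.1], [385.5, 232.0], [390.8, 232.0], [395.9, 232.0], [398.4, 232.0]]
[[404.4, 251.5], [402.9, 219.1]]
[[376.18178968 231.10557153]
 [346.2875529  230.43135779]]
```

Request:
play_rows:
  increments: "0 4 10 0.8 1;0 4 25 0.8 1;0 4 32 0.8 1;0 4 32 0.8 1;-8 4 32 0.8 1;-15 4 32 0.8 1;-15 4 32 0.8 1;-15 4 32 0.8 1"
  force: 15

```text
t: 16.75
tool_pos: [0.4834, -0.2207, 0.0741]
orientation: [2.254, 2.188, 0.0]
force: [0.7, -0.1, -1.1]
opening: 0.0149
gripper_force: 15.0
```

```bash
python3 - <<'E'
from look import *
I=look(cams=("top","scene")); b,c=I["top"],I["scene"]
cv2.imwrite("pics/w7.png",np.hstack([cv2.resize(b[215:245,350:410],(400,200),interpolation=cv2.INTER_CUBIC),cv2.resize(c[210:270,350:410],(400,400),interpolation=cv2.INTER_CUBIC)[:400]]) if 0 else np.vstack([cv2.resize(b[215:245,350:410],(600,300),interpolation=cv2.INTER_CUBIC),cv2.resize(c[220:250,360:420],(600,300),interpolation=cv2.INTER_CUBIC)]))
E
```

```text
[ 0.4832 -0.2202  0.0739] [2.253 2.188 0.   ] 0.01499738691418416 14.971840381622314 [ 0.5  0.5 -1. ]
top gauge_rod []
top rod_collar [([0.424, 0.332, 0.003], 0.4)]
top rod_tip [([0.48, -0.382, 0.125], 0.37), ([0.41, -0.09, 0.001], 0.22)]
top tube_mouth [([0.48, -0.39, 0.131], 0.7)]
scene gauge_rod [([0.479, -0.216, 0.127], 0.56)]
scene rod_collar [([0.646, -0.403, -0.002], 0.58), ([0.481, -0.274, 0.128], 0.56)]
scene rod_tip [([0.483, -0.386, 0.126], 0.5), ([0.481, -0.271, 0.13], 0.33)]
scene tube_mouth [([0.476, -0.39, 0.129], 0.69)]
```

View pics/w7.png

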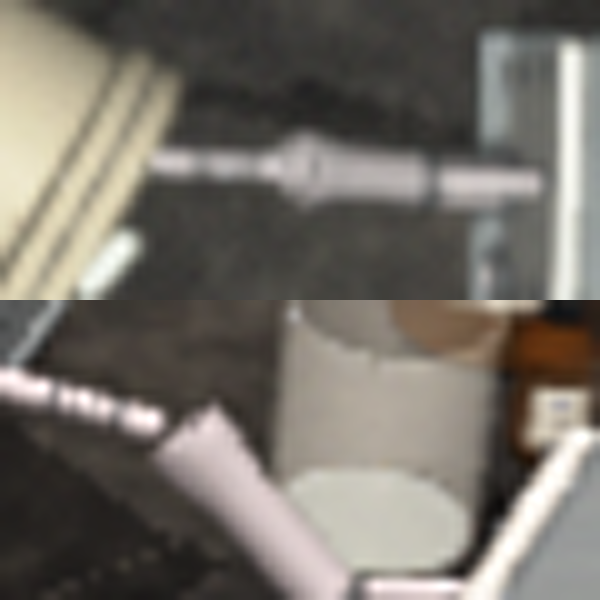

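Request:
play_rows:
  increments: "-5 0 0 0 1;-9 0 0 0 1;-9 0 0 0 1;-9 0 -5 0 1;-9.3 0 -11 0 1;-10 0 -17 0 1;-10.4 0 -22 0 1;-11.2 0 -28 0 1;-12.3 0 -33 0 1;-13.6 0 -39 0 1;-15 0 -44 0 1;-16.5 0 -50 0 1;-18.4 0 -55 0 1;-18.4 0 -55 0 1"

```text
t: 18.65
tool_pos: [0.4831, -0.2391, 0.1297]
orientation: [2.253, 2.188, 0.0]
force: [0.0, -0.4, -0.7]
opening: 0.0148
gripper_force: 15.0
```

```bash
cat >> look.py <<'E'
def angle(n="scene",z0=None):
  # tilt of the visible rod from its mask: fit in the vertical plane through the tool, u=world y
  s=robot.read_state(); p=s['tool_pos']
  K,D,r,t=cal(n);R=cv2.Rodrigues(r)[0];o=-R.T@t.ravel()
  for d in robot.regions_of(n,"gauge_rod")[:1]:
    ys,xs=np.nonzero(d["pixels"]); u=cv2.undistortPoints(np.c_[xs,ys].astype(float).reshape(-1,1,2),K,D).reshape(-1,2)
    w=np.c_[u,np.ones(len(u))]@R; P=o+w*((p[0]-o[0])/w[:,0])[:,None]
    v=np.linalg.svd(P[:,1:]-P[:,1:].mean(0),full_matrices=False)[2][0]
    print("mask",d["conf"],len(P),"y",P[:,1].min().round(4),P[:,1].max().round(4),"z",P[:,2].min().round(4),P[:,2].max().round(4),"tilt",np.degrees(np.arctan(v[1]/v[0])).round(1))
E
python3 - <<'E'
from look import *
look(cams=("top","scene")); angle()
E
```

```text
[ 0.4826 -0.2386  0.1287] [2.253 2.189 0.   ] 0.014730388307625708 14.9718077480793 [-0.7  0.2 -0.8]
top gauge_rod []
top rod_collar []
top rod_tip [([0.479, -0.397, 0.184], 0.53), ([0.432, 0.021, -0.001], 0.37)]
top tube_mouth [([0.478, -0.39, 0.129], 0.59)]
scene gauge_rod [([0.483, -0.234, 0.181], 0.69), ([0.429, 0.332, 0.003], 0.15)]
scene rod_collar [([0.484, -0.291, 0.186], 0.84)]
scene rod_tip []
scene tube_mouth [([0.477, -0.387, 0.13], 0.72)]
mask 0.53 272 y -0.3951 -0.1969 z 0.1696 0.2016 tilt 0.6
```

Request:
play_rows:
  increments: "0 0 -17 0 1;0 -20 -17 -8 1;-10 -40 -17 -16 1;-25 -60 -17 -24 1;-40 -80 -17 -32 1;-60 -100 -17 -40 1;-80 -120 -17 -48 1;-100 -140 -17 -56 1;-120 -160 -17 -64 1;-140 -180 -17 -72 1;-157 -201 -17 -80 1;-157 -201 -17 -82 1;-157 -201 -17 -82 1;-157 -201 -17 -82 1;-157 -201 -17 -82 1"

```text
t: 20.7
tool_pos: [0.2775, -0.3893, 0.1457]
orientation: [0.265, 3.13, 0.0]
force: [-0.5, -0.2, -0.7]
opening: 0.0149
gripper_force: 15.0
```

Request:
play_rows:
  increments: "0 0 45 0 1;0 0 85 0 1;0 0 122 0 1;0 0 122 0 1;-25 0 122 0 1;-50 0 122 0 1;-60 0 122 0 1;-60 0 122 0 1;-60 0 112 0 1;-59.5 0 99.5 0 1;-58 0 87.5 0 1;-55 0 75 0 1;-51.5 0 63.5 0 1;-46.5 0 52 0 1;-41 0 41 0 1;-41 0 41 0 1"

```text
t: 22.3
tool_pos: [0.3176, -0.3978, 0.1071]
orientation: [0.265, 3.128, -0.005]
force: [-0.9, -0.6, -0.5]
opening: 0.0148
gripper_force: 15.0
```

```bash
cat >> look.py <<'E'
def ax(cams=("scene","top")):
  for n in cams:
    P={q:robot.landmark_of(n,q)[:1] for q in("gauge_rod","rod_collar","rod_tip")}
    P={q:(np.array(v[0]["centre"]),v[0]["conf"]) for q,v in P.items() if v}
    print(n,{q:(v[0].round(3).tolist(),round(v[1],2)) for q,v in P.items()})
    k=list(P)
    for i in range(len(k)):
      for j in range(i): d=P[k[i]][0]-P[k[j]][0]; print("  ",k[j],k[i],"len",np.linalg.norm(d).round(3),"dip",np.degrees(np.arctan2(-d[2],np.hypot(*d[:2]))).round(1))
E
python3 - <<'E'
from look import *
look(qs=(),cams=("wrist","top","scene")); ax(("wrist","scene","top"))
E
```

```text
[ 0.3175 -0.3965  0.1045] [ 0.265  3.13  -0.   ] 0.015048739818117388 14.999204725027084 [ 0.6  0.  -0.9]
wrist {'gauge_rod': ([0.315, -0.397, 0.164], 0.97), 'rod_collar': ([0.366, -0.405, 0.142], 0.82), 'rod_tip': ([0.367, -0.405, 0.139], 0.39)}
   gauge_rod rod_collar len 0.056 dip 23.6
   gauge_rod rod_tip len 0.059 dip 26.3
   rod_collar rod_tip len 0.003 dip 78.0
scene {'gauge_rod': ([0.312, -0.392, 0.159], 0.5), 'rod_collar': ([0.364, -0.406, 0.142], 0.67), 'rod_tip': ([0.468, -0.422, 0.098], 0.59)}
   gauge_rod rod_collar len 0.057 dip 17.5
   gauge_rod rod_tip len 0.171 dip 20.9
   rod_collar rod_tip len 0.114 dip 22.6
top {'gauge_rod': ([0.315, -0.392, 0.158], 0.4), 'rod_collar': ([0.364, -0.404, 0.14], 0.62), 'rod_tip': ([0.468, -0.417, 0.101], 0.46)}
   gauge_rod rod_collar len 0.054 dip 19.8
   gauge_rod rod_tip len 0.165 dip 20.0
   rod_collar rod_tip len 0.112 dip 20.1
```

Request:
play_rows:
  increments: "0 0 15 0 1;0 0 30 0 1;-15 0 30 0 1;-30 0 30 0 1;-30 0 30 0 1;-30 0 22 0 1;-26.5 0 13.5 0 1;-21 0 3 0 1;-15 0 -7 0 1;-7.5 0 -16.5 0 1;-3 0 -21.5 0 1;-3 0 -21.5 0 1"

```text
t: 24.1
tool_pos: [0.3203, -0.3979, 0.1278]
orientation: [0.266, 3.129, -0.004]
force: [0.4, 0.5, 0.1]
opening: 0.0151
gripper_force: 15.0
```

```bash
python3 - <<'E'
from look import *
look(qs=(),cams=("wrist","top","scene")); ax(("wrist","scene","top"))
E
```

```text
[ 0.3204 -0.3969  0.1259] [0.265 3.13  0.   ] 0.015062024233247576 14.999163150787354 [-0.6 -0.4 -1.8]
wrist {'gauge_rod': ([0.318, -0.4, 0.185], 0.58), 'rod_collar': ([0.366, -0.404, 0.154], 0.68), 'rod_tip': ([0.462, -0.42, 0.103], 0.96)}
   gauge_rod rod_collar len 0.057 dip 33.1
   gauge_rod rod_tip len 0.167 dip 29.6
   rod_collar rod_tip len 0.111 dip 27.7
scene {'gauge_rod': ([0.315, -0.396, 0.181], 0.64), 'rod_collar': ([0.366, -0.404, 0.158], 0.5), 'rod_tip': ([0.462, -0.422, 0.102], 0.5)}
   gauge_rod rod_collar len 0.056 dip 23.5
   gauge_rod rod_tip len 0.169 dip 27.9
   rod_collar rod_tip len 0.113 dip 30.1
top {'rod_collar': ([0.363, -0.401, 0.157], 0.64), 'rod_tip': ([0.471, -0.599, 0.004], 0.48)}
   rod_collar rod_tip len 0.273 dip 34.2
```

Request:
play_rows:
  increments: "0 0 25 0 1;0 0 45 0 1;-25 0 45 0 1;-46 0 45 0 1;-46 0 45 0 1;-46 0 30 0 1;-46 0 18 0 1;-46 0 8 0 1;-46 0 -2 0 1;-46 0 -10 0 1;-46 0 -17 0 1;-46 0 -17 0 1"

```text
t: 25.9
tool_pos: [0.3661, -0.4053, 0.1446]
orientation: [0.265, 3.129, -0.002]
force: [-0.1, 0.9, -1.1]
opening: 0.0148
gripper_force: 15.0
```

```bash
python3 - <<'E'
from look import *
look(qs=(),cams=("wrist","top","scene")); ax(("wrist","scene","top"))
E
```

```text
[ 0.3659 -0.4048  0.143 ] [ 0.265  3.13  -0.   ] 0.01505183734401641 14.997361600399017 [ 0.1 -0.2 -0.7]
wrist {'gauge_rod': ([0.365, -0.404, 0.2], 0.81), 'rod_collar': ([0.402, -0.407, 0.155], 0.62), 'rod_tip': ([0.411, -0.094, 0.0], 0.41)}
   gauge_rod rod_collar len 0.058 dip 49.8
   gauge_rod rod_tip len 0.372 dip 32.4
   rod_collar rod_tip len 0.349 dip 26.3
scene {'gauge_rod': ([0.36, -0.403, 0.196], 0.66), 'rod_collar': ([0.398, -0.411, 0.161], 0.65), 'rod_tip': ([0.475, -0.425, 0.08], 0.77)}
   gauge_rod rod_collar len 0.052 dip 42.9
   gauge_rod rod_tip len 0.165 dip 45.0
   rod_collar rod_tip len 0.113 dip 46.0
top {'gauge_rod': ([0.566, -0.243, 0.001], 0.22), 'rod_collar': ([0.399, -0.41, 0.161], 0.54), 'rod_tip': ([0.477, -0.421, 0.078], 0.44)}
   gauge_rod rod_collar len 0.286 dip -34.0
   gauge_rod rod_tip len 0.213 dip -20.9
   rod_collar rod_tip len 0.115 dip 46.5
```

Request:
play_rows:
  increments: "30 0 0 0 1;60 0 0 0 1;60 0 -45 0 1;60 0 -90 0 1;60 10 -104 0 1;50 30 -104 8 1;35 50 -104 16 1;20 70 -104 24 1;5 90 -104 32 1;-15 110 -104 40 1;-35 130 -104 48 1;-55 150 -104 56 1;-75 166 -104 64 1;-89 166 -104 72 1;-89 166 -104 80 1;-89 166 -104 82 1;-89 166 -104 82 1;-89 166 -104 82 1"

```text
t: 28.3
tool_pos: [0.4814, -0.2558, 0.2469]
orientation: [-2.251, -2.191, 0.0]
force: [-0.2, 0.6, -1.7]
opening: 0.0145
gripper_force: 15.0
```

```bash
cat >> look.py <<'E'
def rowcentre(g,x,lo,hi,bg=65):
  w=np.clip(g[lo:hi,x].astype(float)-bg,0,None); return (w*np.arange(lo,hi)).sum()/w.sum()
E
python3 - <<'E'
from look import *
look(qs=("tube_mouth",),cams=("wrist","top","scene")); ax(("wrist","scene","top"))
for n in("scene","top"):
  for d in robot.regions_of(n,"gauge_rod")[:1]:
    ys,xs=np.nonzero(d["pixels"]); print(n,d["conf"],len(xs),xs.min(),xs.max(),ys.min(),ys.max())
E
```

```text
[ 0.4814 -0.256   0.2471] [2.253 2.19  0.   ] 0.015102025042225575 14.997382164001465 [ 0.4 -0.6 -1.8]
wrist tube_mouth [([0.479, -0.387, 0.128], 0.6)]
top tube_mouth [([0.477, -0.39, 0.132], 0.57)]
scene tube_mouth [([0.478, -0.386, 0.129], 0.82)]
wrist {'gauge_rod': ([0.481, -0.252, 0.302], 0.78), 'rod_collar': ([0.483, -0.288, 0.26], 0.94), 'rod_tip': ([0.477, -0.369, 0.18], 0.8)}
   gauge_rod rod_collar len 0.055 dip 49.9
   gauge_rod rod_tip len 0.169 dip 46.1
   rod_collar rod_tip len 0.114 dip 44.3
scene {'gauge_rod': ([0.48, -0.249, 0.302], 0.87), 'rod_collar': ([0.481, -0.289, 0.26], 0.61), 'rod_tip': ([0.48, -0.371, 0.184], 0.87)}
   gauge_rod rod_collar len 0.058 dip 45.9
   gauge_rod rod_tip len 0.17 dip 43.8
   rod_collar rod_tip len 0.112 dip 42.8
top {'rod_tip': ([0.473, -0.599, 0.002], 0.34)}
scene 0.7 268 325 371 155 213
```

Request:
play_rows:
  increments: "-6 0 25 0 1;-12.2 0 48 0 1;-12.2 0 51 0 1;-12.2 0 51 0 1;-17.5 0 55.5 0 1;-23 0 60 0 1;-23 0 60 0 1"

```text
t: 29.85
tool_pos: [0.4807, -0.2797, 0.1872]
orientation: [2.254, 2.188, -0.0]
force: [-0.3, -0.2, -1.3]
opening: 0.0149
gripper_force: 15.0
```

```bash
python3 - <<'E'
from look import *
look(qs=("tube_mouth",),cams=("wrist","top","scene")); ax(("wrist","scene","top"))
E
```

```text
[ 0.4809 -0.2791  0.1875] [2.253 2.188 0.   ] 0.015081596134577714 14.997384399175644 [-0.4 -0.2 -1.3]
wrist tube_mouth []
top tube_mouth [([0.428, 0.021, 0.0], 0.65)]
scene tube_mouth [([0.477, -0.387, 0.13], 0.81)]
wrist {'gauge_rod': ([0.483, -0.277, 0.244], 0.91), 'rod_collar': ([0.563, -0.245, 0.004], 0.64), 'rod_tip': ([0.478, -0.389, 0.12], 0.83)}
   gauge_rod rod_collar len 0.255 dip 70.4
   gauge_rod rod_tip len 0.167 dip 47.7
   rod_collar rod_tip len 0.204 dip -35.0
scene {'gauge_rod': ([0.407, -0.292, -0.003], 0.65), 'rod_collar': ([0.48, -0.311, 0.206], 0.58), 'rod_tip': ([0.48, -0.389, 0.126], 0.48)}
   gauge_rod rod_collar len 0.221 dip -70.1
   gauge_rod rod_tip len 0.177 dip -46.6
   rod_collar rod_tip len 0.112 dip 45.5
top {'rod_tip': ([0.473, -0.599, 0.004], 0.38)}
```

Request:
play_rows:
  increments: "-2.2 0 4.4 0 1;-4.4 0 8.8 0 1;-6.6 0 13.2 0 1;-9 0 18 0 1;-11.4 0 22.8 0 1;-13.8 0 27.6 0 1;-16.2 0 32.4 0 1;-16.2 0 32.4 0 1"

```text
t: 31.4
tool_pos: [0.4799, -0.2953, 0.1536]
orientation: [-2.253, -2.188, 0.001]
force: [1.6, -1.7, -0.2]
opening: 0.0152
gripper_force: 15.0
```

```bash
python3 - <<'E'
from look import *
look(qs=("tube_mouth",),cams=("wrist","top","scene")); ax(("wrist","scene","top"))
E
```

```text
[ 0.4801 -0.2951  0.1545] [-2.253 -2.189  0.   ] 0.014965150990235637 14.996931552886963 [ 0.4 -0.5 -1.1]
wrist tube_mouth []
top tube_mouth []
scene tube_mouth [([0.478, -0.388, 0.132], 0.8)]
wrist {'gauge_rod': ([0.482, -0.292, 0.21], 0.91), 'rod_collar': ([0.48, -0.33, 0.17], 0.98)}
   gauge_rod rod_collar len 0.055 dip 47.0
scene {'gauge_rod': ([0.476, -0.289, 0.206], 0.7), 'rod_collar': ([0.479, -0.329, 0.176], 0.69), 'rod_tip': ([0.413, -0.092, -0.002], 0.27)}
   gauge_rod rod_collar len 0.05 dip 37.2
   gauge_rod rod_tip len 0.294 dip 45.2
   rod_collar rod_tip len 0.304 dip 35.9
top {'rod_tip': ([0.428, 0.017, -0.002], 0.5)}
```

Request:
play_rows:
  increments: "-5.4 0 4.5 0 1;-10.7 0 9 0 1;-16.1 0 13.5 0 1;-21.4 0 18 0 1;-26.8 0 22.5 0 1;-32.2 0 27 0 1;-37.5 0 31.5 0 1;-42.9 0 36 0 1;-48.3 0 40.5 0 1;-50.6 0 42.4 0 1;-50.6 0 42.4 0 1"

```text
t: 33.25
tool_pos: [0.4787, -0.346, 0.1119]
orientation: [-2.254, -2.188, 0.0]
force: [-0.4, 0.3, -1.1]
opening: 0.0148
gripper_force: 15.0
```

```bash
python3 - <<'E'
from look import *
look(qs=("tube_mouth",),cams=("wrist","scene")); ax(("wrist","scene"))
E
```

```text
[ 0.4789 -0.3457  0.1125] [2.253 2.189 0.   ] 0.015003009694445488 14.997373670339584 [-0.   0.6 -0.9]
wrist tube_mouth []
scene tube_mouth [([0.476, -0.39, 0.128], 0.78)]
wrist {'gauge_rod': ([0.484, -0.344, 0.168], 0.98), 'rod_collar': ([0.479, -0.383, 0.129], 0.74), 'rod_tip': ([0.647, -0.4, -0.002], 0.19)}
   gauge_rod rod_collar len 0.056 dip 44.8
   gauge_rod rod_tip len 0.242 dip 44.6
   rod_collar rod_tip len 0.214 dip 37.6
scene {'gauge_rod': ([0.472, -0.34, 0.166], 0.56), 'rod_collar': ([0.476, -0.384, 0.132], 0.75)}
   gauge_rod rod_collar len 0.055 dip 36.7
```

Request:
play_rows:
  increments: "-1.5 0 1.3 0 1;-3.1 0 2.6 0 1;-4.6 0 3.9 0 1;-4.6 0 3.9 0 1;-4.6 0 3.9 0 1"

```text
t: 34.25
tool_pos: [0.4787, -0.3503, 0.1084]
orientation: [-2.253, -2.189, -0.0]
force: [0.5, 2.0, -0.9]
opening: 0.0152
gripper_force: 15.0
```

Request:
play_rows:
  increments: "-1.2 0 1 0 1;-2.3 0 1.9 0 1;-2.3 0 1.9 0 1;-2.3 0 1.9 0 1;-2.3 0 1.9 0 1"

```text
t: 34.75
tool_pos: [0.479, -0.3507, 0.1079]
orientation: [-2.251, -2.189, -0.003]
force: [-3.7, 12.9, 12.6]
opening: 0.0148
gripper_force: 15.0
```

```bash
python3 - <<'E'
from look import *
look(qs=("tube_mouth",),cams=("wrist","scene")); ax(("wrist","scene"))
E
```

```text
[ 0.4789 -0.3507  0.1079] [-2.251 -2.189 -0.003] 0.01516475623884401 15.006750226020813 [-3.  12.8 12.8]
wrist tube_mouth []
scene tube_mouth [([0.476, -0.389, 0.132], 0.62)]
wrist {'gauge_rod': ([0.48, -0.348, 0.165], 0.98), 'rod_collar': ([0.482, -0.382, 0.125], 0.94)}
   gauge_rod rod_collar len 0.052 dip 49.4
scene {'gauge_rod': ([0.474, -0.344, 0.162], 0.63), 'rod_collar': ([0.645, -0.402, 0.001], 0.74)}
   gauge_rod rod_collar len 0.241 dip 41.6
```

Request:
play_rows:
  increments: "4 0 -3.2 0 1;11.5 0 -9.6 0 1;19 0 -16 0 1;27 0 -22.5 0 1;34.5 0 -29 0 1;42 0 -35.3 0 1;50 0 -42 0 1;57.5 0 -48 0 1;65 0 -54.5 0 1;73 0 -61 0 1;80.5 0 -67.5 0 1;88 0 -74 0 1;95.8 0 -80.3 0 1;95.8 0 -80.3 0 1;95.8 0 -80.3 0 1"

```text
t: 36.75
tool_pos: [0.4816, -0.2569, 0.187]
orientation: [2.253, 2.189, -0.0]
force: [0.3, -0.7, -0.8]
opening: 0.0153
gripper_force: 15.0
```

```bash
python3 - <<'E'
from look import *
look(qs=("tube_mouth","waste_jar"),cams=("wrist","top","scene")); ax(("wrist","scene","top"))
E
```

```text
[ 0.4811 -0.257   0.1863] [-2.253 -2.188  0.   ] 0.01505200436346852 14.996430426836014 [-0.6  0.3 -0.6]
wrist tube_mouth [([0.478, -0.387, 0.127], 0.73), ([0.566, -0.247, 0.002], 0.73)]
wrist waste_jar [([0.648, -0.402, -0.0], 0.7)]
top tube_mouth [([0.478, -0.391, 0.131], 0.64)]
top waste_jar [([0.646, -0.399, 0.0], 0.82)]
scene tube_mouth [([0.477, -0.39, 0.128], 0.61)]
scene waste_jar [([0.648, -0.401, 0.002], 0.77)]
wrist {'gauge_rod': ([0.484, -0.254, 0.242], 0.82), 'rod_collar': ([0.482, -0.29, 0.206], 0.76)}
   gauge_rod rod_collar len 0.051 dip 45.4
scene {'gauge_rod': ([0.428, 0.023, 0.0], 0.75), 'rod_collar': ([0.482, -0.293, 0.206], 0.85), 'rod_tip': ([0.479, -0.379, 0.136], 0.73)}
   gauge_rod rod_collar len 0.38 dip -32.8
   gauge_rod rod_tip len 0.427 dip -18.5
   rod_collar rod_tip len 0.112 dip 39.3
top {'gauge_rod': ([0.48, -0.388, 0.13], 0.54)}
```

Request:
play_rows:
  increments: "0 0 -20 0 1;-18 0 -20 0 1;-35 0 -20 0 1;-35 0 -5 0 1;-35 0 9 0 1;-27 0 19 0 1;-20 0 29.5 0 1;-14.5 0 40.5 0 1;-10 0 52 0 1;-6 0 64 0 1;-3.3 0 76 0 1;-1.6 0 88.5 0 1;-1 0 96 0 1;-1 0 96 0 1"

```text
t: 39.05
tool_pos: [0.4806, -0.2573, 0.0891]
orientation: [-2.252, -2.187, 0.001]
force: [0.4, -0.5, -1.1]
opening: 0.015
gripper_force: 15.0
```

```bash
python3 - <<'E'
from look import *
look(qs=("tube_mouth",),cams=("wrist","top","scene")); ax(("wrist","scene","top")); angle()
E
```

```text
[ 0.4814 -0.2582  0.0911] [ 2.254  2.189 -0.   ] 0.014841176596942911 14.997222125530243 [-0.5 -0.4 -0.3]
wrist tube_mouth [([0.565, -0.246, 0.002], 0.75)]
top tube_mouth [([0.409, -0.09, 0.0], 0.69), ([0.478, -0.39, 0.131], 0.44)]
scene tube_mouth [([0.478, -0.389, 0.13], 0.77)]
wrist {'gauge_rod': ([0.48, -0.256, 0.143], 0.78), 'rod_collar': ([0.482, -0.306, 0.138], 0.67)}
   gauge_rod rod_collar len 0.05 dip 6.0
scene {'gauge_rod': ([0.478, -0.252, 0.144], 0.63), 'rod_collar': ([0.479, -0.307, 0.147], 0.61), 'rod_tip': ([0.478, -0.422, 0.142], 0.57)}
   gauge_rod rod_collar len 0.055 dip -4.1
   gauge_rod rod_tip len 0.17 dip 0.5
   rod_collar rod_tip len 0.115 dip 2.6
top {'rod_tip': ([0.478, -0.418, 0.141], 0.52)}
mask 0.85 299 y -0.4197 -0.2205 z 0.1292 0.1614 tilt 1.3
```

Request:
play_rows:
  increments: "0 0 -10 0 1;0 0 -20 0 1;12 10 -20 0 1;25 40 -20 0 1;25 70 -20 0 1;25 100 -20 0 1;25 130 -20 0 1;25 155 -15 0 1;25 169 -10 0 1;25 169 -8 0 1;25 169 -8 0 1;25 169 -8 0 1"
  force: 25

```text
t: 41.05
tool_pos: [0.6506, -0.2376, 0.099]
orientation: [-2.253, -2.189, 0.0]
force: [0.4, -0.2, -0.6]
opening: 0.0145
gripper_force: 25.0
```

```bash
python3 - <<'E'
from look import *
look(qs=("waste_jar","marker_black"),cams=("wrist","top","scene")); ax(("wrist","scene","top"))
E
```

```text
[ 0.6508 -0.238   0.0996] [2.253 2.188 0.   ] 0.014981948514881552 24.99728947877884 [ 0.4 -0.4 -1.7]
wrist waste_jar []
wrist marker_black [([0.407, -0.294, 0.002], 0.94)]
top waste_jar []
top marker_black [([0.406, -0.294, 0.001], 0.62)]
scene waste_jar [([0.645, -0.401, -0.001], 0.97)]
scene marker_black [([0.406, -0.292, -0.004], 0.7)]
wrist {'gauge_rod': ([0.649, -0.236, 0.154], 0.71), 'rod_collar': ([0.653, -0.286, 0.148], 0.61)}
   gauge_rod rod_collar len 0.051 dip 7.0
scene {'gauge_rod': ([0.648, -0.235, 0.151], 0.79), 'rod_collar': ([0.651, -0.292, 0.149], 0.65), 'rod_tip': ([0.649, -0.4, 0.15], 0.7)}
   gauge_rod rod_collar len 0.057 dip 1.6
   gauge_rod rod_tip len 0.166 dip 0.2
   rod_collar rod_tip len 0.108 dip -0.5
top {'rod_collar': ([0.568, -0.243, 0.002], 0.62), 'rod_tip': ([0.651, -0.396, 0.152], 0.56)}
   rod_collar rod_tip len 0.23 dip -40.7
```

```bash
python3 -c "
from plant import robot
print(robot.close_job())"
```

```text
the job is handed in; nothing more can be done
None
```

The job is handed in at about 41 s of the 72 s allowed. The rod was drawn from its sleeve, pushed down the guide tube until the collar stopped at about 18 N, and drawn out again. It now hangs level in the gripper, tip about 65 mm above the jar's rim and within about 5 mm of its axis. The verdict wasn't returned; the collar's seating rests on the push force and position matching, not on a clear view of it.

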